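# Register a printing block in the corner of its jig

### The arm

A 6-joint arm with a two-finger parallel gripper is mounted at the origin on the work surface; the furniture and walls round the work are solid. World frame = base frame: x ahead of the robot, y to its left, z up, the work surface at z = 0. Lengths are in m, angles in degrees, forces in N, time in s.
With the tool pointing down it reaches from about 0.275 to 0.75 m from the base axis. Payload 10.2 kg.
Tool frame: the origin (TCP) lies midway between the tips of the shut fingers; the grasp point (between the pads) lies 19 mm behind it; z points along the fingers, y is the line along which they close (so a half turn about z gives the same grasp; the last joint's range is limited). The gripper opens to 88 mm and grips with 3 to 60 N. Pads are 18 mm wide; open, the fingers measure 123 mm over their backs; the gripper's body (75 mm by 187 mm) begins 45 mm behind the grasp point.
Start: joints at [64.435, 17.928, 85.812, -0, 76.261, -12.8], TCP at [0.116, 0.512, 0.239] pointing down, gripper open.
Joint ranges: [-168.41, 168.41], [-55.51, 124.54], [10.69, 146.95], [-70.63, 250.63], [1, 178], [-165.06, 165.06]. Speed limits (degrees/s): [136.94, 136.94, 172.46, 180, 180, 180].

### API

Orientations are given as a 3x3 rotation matrix whose columns are the frame's x, y, z axes.
In Python, from cell import get_obs, optics, r gives the robot as it stands.
- The arm moves only by the tool drive_tool, never from a script. Its argument "increments" is a list of rows, each a list of 3 entries, a list of its own where there are three numbers: the shift along the tool's x, y, z in mm, then the turn, a rotation vector about the tool's x, y, z in rad, then the opening, from 0 (shut) to 1 (fully open). In form: [[[tx, ty, tz], [wx, wy, wz], claw], ...]. A call has 1 to 20 rows; each row shifts and turns the commanded pose from where the row before left it, along the tool's axes as they then stand; what a row does not reach is not made up. A row lasts 1/12 s, in which the tool goes at most 41.7 mm and 7.16 degrees, less where a joint would pass 70% of its speed; a pose out of reach is approached as far as the arm can. A call is refused whole if a number of a shift passes 41.7 or a number of a turn 0.125, either way. A call with a gripper value outside its range is refused whole. The fingers move at their own pace and stop on an object; the grip force is fixed at half the most. Time passes only in rows, so rows that do not move let the fingers close. It gives the time, the measured TCP pose, the force, the opening and the grip force at its end, in the units of the state.
- get_obs(): the state, without advancing time (a new reading comes with each control period).
- optics.camera(name): name is "scene" or "side" or "wrist"; returns a dict with "frame" (400x640x3 uint8, red, green, blue), "z_map" (400x640 float32, m along the optical axis (not along the pixel's ray), 0 where there is no reading), "fx", "fy", "cx", "cy" (pixels), "R" (3x3) and "t" (3): a world point X has camera coordinates R X + t; the wrist camera has in their place "tool_from_camera" (4x4, takes a point from camera to tool coordinates, whose origin is the TCP and whose axes are the flange's). Camera axes: x right, y down, z forward; pixel columns grow to the right and rows downward; lengths in m; the calibration is good to about 2 mm. The wrist camera is an equidistant fisheye: a pixel r from the principal point sees the ray r / f radians off the axis. A picture is of the moment at which its call begins: read the wrist's pose just before it.
- r.job_done(): hands the job in; it is judged then, once.
The state is a dict: "t": time; "joint_pos": joint angles; "joint_velocities": joint speeds; "joint_efforts": joint torques, N m; "position": TCP position; "ee_rot": TCP orientation; "ft_force": force on the tool from outside, world axes, zero at the start; "ft_torque": the same for the moment, N m; "width": opening from 0.0 (shut) to 1.0 (fully open); "gripper_force": force on a finger pad.
Only numpy, scipy, OpenCV 4.12 (cv2) and the standard library are available. Lean on these libraries where they do the work, as an engineer would, in place of code of your own. Each camera call takes 0.05 s, during which the arm holds its last target. There are 200 camera calls.

### The job

Pick up the printing block and bring it onto the plywood jig board, flat, with its red-dotted corner in the corner of the two blue stop rails and its faces flush against both. Press it firmly, without ramming, against both stops at once, and finish while still gripping it and keeping up both pushes, so that a colleague can pin it. Do not disturb the spray can, the cup, the marker or the paint tube.

Things in the scene. Friction and masses are not known exactly. Their poses are not given: they have to be found in the camera images.
- print_block: loose wooden printing block, pale wood with a grey lino face and a white leaf on top, 90 x 54 x 45 mm (its x, y, z), about 0.2 kg; starts flat on the table; it is waxed and slides easily on the board and the stops (friction about 0.25); origin at the centre of its underside, z up; the 16 mm red dot on its top marks the +x, -y corner; to be gripped across the 54 mm
- block_corner (a point): lower end of the block's red-dotted vertical edge: at [45, -27, 0] mm in the block's frame
- jig: plywood base board fixed to the table, 150 x 120 x 8 mm (its x, y, z), a white sheet on it, two blue aluminium stop rails 14 mm wide that rise 12 mm above the board (to 20 mm above the table); origin at the centre of the board's underside, z up; board top at z = 8 mm. Keep fingers that straddle the block above the rails
- far_stop: stop rail along the board's +x edge, 84 mm long in the jig's y; its working face looks to the jig's -x and lies at jig x = 61 mm; origin at the centre of the rail's underside. The block's +x end (54 mm wide) goes against it
- side_stop: stop rail along the board's -y edge, 108 mm long in the jig's x; its working face looks to the jig's +y and lies at jig y = -46 mm; origin at the centre of the rail's underside. The block's -y side (90 mm long) goes against it
- jig_corner (a point): corner where the working faces of the two stops would meet, on the board's top: at [61, -46, 8] mm in the jig's frame; same axes as the jig. With the block home, block_corner is here and the block's axes are parallel to the jig's
- orange_can: bystander: grey spray can with an orange shoulder, 66 mm across, 154 mm tall, standing; origin at the centre of its underside
- clear_cup: bystander: clear plastic cup, 81 mm across, 91 mm tall, standing; origin at the centre of its underside
- yellow_marker: bystander: black paint marker with a yellow cap, 158 x 26 x 26 mm, lying along its x; origin under its middle
- paint_tube: bystander: small white paint tube with a yellow cap, 24 x 81 x 15 mm, lying along its y; origin under its middle
Things that resemble listed ones, but are neither listed nor needed, are in the scene too. Of the things that look like the print_block, the larger one is meant.

How it is judged (in metres and radians):
At the end, for the whole second after the job is handed in: The block lies flat on the jig board (within 2.5 mm of its top, within 2 degrees of upright), parallel to the jig within 2 degrees, its red-dotted corner within 3 mm of the stops' corner; it presses on each of the two stops with more than 1.5 N, is still, and is still gripped by the fingers (horizontal distance between block_corner and jig_corner below 0.003 m and angle between the x axis of print_block and the x axis of jig, either way round below 0.035 rad and angle between print_block's own z axis and vertical below 0.035 rad and z of print_block in the frame of jig below 0.0105 m and contact force between print_block and far_stop above 1.5 N and contact force between print_block and side_stop above 1.5 N and contact force between the fingers and print_block above 2 N and linear speed of print_block below 0.01 m/s); the arm keeps its last pose, push and grip.
It fails at once if a stop is rammed: more than 50 N (contact force between print_block and far_stop above 50 N or contact force between print_block and side_stop above 50 N).
It fails at once if a bystander is pushed by more than 20 mm (distance of any of orange_can, clear_cup, yellow_marker, paint_tube from where it was at the start of the episode above 0.02 m).
It also fails if it takes over 56 s, if anything falls off the work surface, if the arm or the gripper's body presses on something with over 40 N, if the wrist force passes 120 N, or if a joint passes its speed limit or range.

## Working session

There is one attempt and no reset: what is moved stays moved. The work goes in short steps, Python scripts to look and compute and a tool call to move; the robot and the scene stay as the last step left them, time stands still between calls to the robot, and variables do not carry over. Pictures are saved under pics/ and viewed, at most 10 in all, crops included, and the job is handed in when it is done.

Besides the shell and the picture viewer there is one more tool, called after ">>>" as name(argument=value, ...), one argument or row to a line, values as JSON. drive_tool: Moves the arm, as the interface text tells. Its arguments: {"type":"object","properties":{"increments":{"type":"array","items":{"type":"array"}}},"required":["increments"]}

```bash
mkdir -p pics
python3 - <<'E'
from cell import get_obs, optics, r
import cv2,numpy as np,pickle
o=get_obs();print(o['t'],o['position'],np.round(o['ee_rot'],3).tolist(),o['width'],o['ft_force'])
for n in ('scene','side'):
    c=optics.camera(n);pickle.dump(c,open(n+'.pkl','wb'))
    cv2.imwrite(f'pics/{n}0.png',c['frame'][:,:,::-1]);print(n,c['fx'],c['cx'],c['cy'],np.round(c['R'],3).tolist(),c['t'])
E
```

```text
0.0 [0.11590385 0.51178129 0.23816905] [[-0.975, 0.221, -0.001], [0.221, 0.975, -0.001], [0.0, -0.001, -1.0]] 0.9959250184346343 [ 0.06111386 -0.2189627  -0.01221302]
scene 394.12726182634646 321.41328565513896 193.0489745841969 [[-0.776, -0.63, 0.016], [-0.486, 0.582, -0.652], [0.402, -0.514, -0.758]] [0.21068345 0.42283168 0.54429346]
side 438.97908700765737 320.4024933577916 195.1354297309684 [[0.981, -0.196, 0.001], [-0.097, -0.489, -0.867], [0.17, 0.85, -0.498]] [-0.50883553 -0.03656051  1.16004374]
```

View pics/scene0.png

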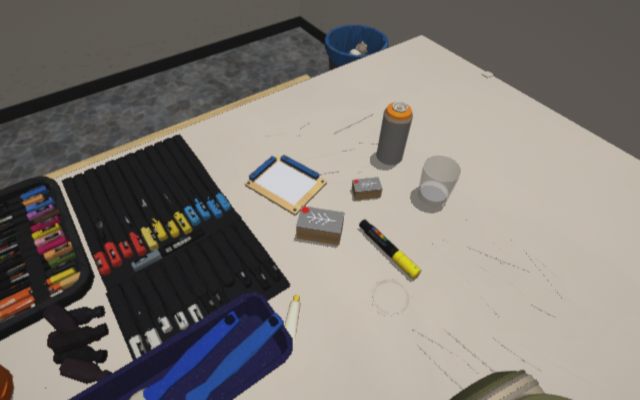

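View pics/side0.png

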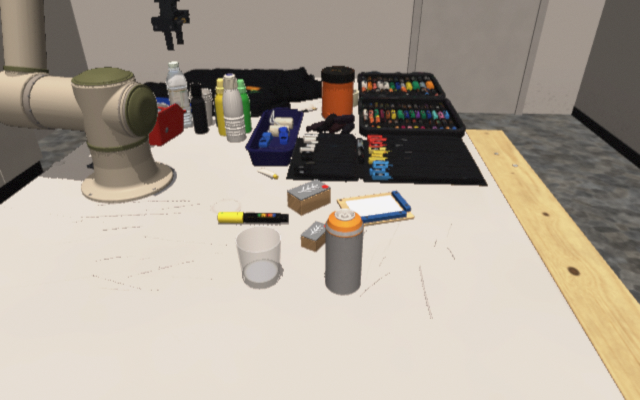

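Scene picture: two look-alikes, the larger at (320,225) with its red dot at (305,210) and a smaller one at (367,188). The larger fits the description. The jig is at (287,183), with blue rails at (262,168) and (300,167). The can is at (395,130), cup at (438,180), marker at (390,248) and tube at (293,315). The side picture shows the larger block at (309,196), the small one at (315,236) and the jig at (375,208).

```bash
cat > h.py <<'E'
import numpy as np,cv2,pickle
def onplane(c,uv,z):
    uv=np.atleast_2d(uv).astype(float)
    d=np.c_[(uv[:,0]-c['cx'])/c['fx'],(uv[:,1]-c['cy'])/c['fy'],np.ones(len(uv))]@c['R']
    o=-c['R'].T@c['t'];return o+d*((z-o[2])/d[:,2])[:,None]
def proj(c,X):
    p=np.atleast_2d(X)@c['R'].T+c['t'];return np.c_[c['fx']*p[:,0]/p[:,2]+c['cx'],c['fy']*p[:,1]/p[:,2]+c['cy']]
def cloud(c):
    h,w=c['z_map'].shape;v,u=np.mgrid[:h,:w];z=c['z_map']
    P=np.stack([(u-c['cx'])/c['fx']*z,(v-c['cy'])/c['fy']*z,z],-1)
    return (P-c['t'])@c['R']
E
python3 - <<'E'
from h import *
for n,box in (('scene',(235,140,395,255)),('side',(280,170,420,255))):
    c=pickle.load(open(n+'.pkl','rb'));W=cloud(c);hsv=cv2.cvtColor(c['frame'],cv2.COLOR_RGB2HSV)
    H,S,V=[hsv[...,i].astype(int) for i in range(3)]
    roi=np.zeros(H.shape,bool);roi[box[1]:box[3],box[0]:box[2]]=1
    masks={'blue':((H>100)&(H<125)&(S>140),.02),'red':(((H<6)|(H>172))&(S>150)&(V>90),.045),'grey':((S<45)&(V>50)&(V<140),.045)}
    print(n)
    for k,(m,z) in masks.items():
        N,L,st,ce=cv2.connectedComponentsWithStats((m&roi).astype(np.uint8))
        for i in range(1,N):
            if st[i,4]<8: continue
            ok=(L==i)&(c['z_map']>0);P=W[ok]
            print(k,st[i,4],ce[i].round(1),'plane',onplane(c,ce[i],z)[0].round(4),'depth med',np.median(P,0).round(4) if len(P) else None)
    # block top by depth
    ok=roi&(c['z_map']>0)&(W[...,2]>.035)&(W[...,2]<.055)
    N,L,st,ce=cv2.connectedComponentsWithStats(ok.astype(np.uint8))
    for i in range(1,N):
        if st[i,4]<60: continue
        P=W[L==i];top=P[P[:,2]>.040]
        print('top',st[i,4],ce[i].round(1),'minrect',cv2.minAreaRect(top[:,:2].astype(np.float32)*1000), np.median(top[:,2]).round(4))
c=pickle.load(open('scene.pkl','rb'));x0,y0,x1,y1=240,145,390,250
cv2.imwrite('pics/crop1.png',cv2.resize(c['frame'][y0:y1,x0:x1,::-1],None,fx=5,fy=5,interpolation=cv2.INTER_CUBIC))
c=pickle.load(open('side.pkl','rb'));x0,y0,x1,y1=280,175,420,255
cv2.imwrite('pics/crop2.png',cv2.resize(c['frame'][y0:y1,x0:x1,::-1],None,fx=5,fy=5,interpolation=cv2.INTER_CUBIC))
E
```

```text
scene
blue 127 [262. 168.] plane [ 0.6585 -0.2548  0.02  ] depth med [ 0.6585 -0.2554  0.0202]
blue 172 [299.6 166.7] plane [ 0.5939 -0.3146  0.02  ] depth med [ 0.5942 -0.3142  0.0199]
red 9 [355.7 181.1] plane [ 0.4535 -0.3425  0.045 ] depth med [ 0.4601 -0.3531  0.031 ]
red 32 [304.7 209.3] plane [ 0.488  -0.2106  0.045 ] depth med [ 0.4875 -0.2102  0.046 ]
grey 595 [383.9 155.1] plane [ 0.4511 -0.4524  0.045 ] depth med [ 0.4569 -0.4689  0.023 ]
grey 241 [367.1 185.2] plane [ 0.4272 -0.3488  0.045 ] depth med [ 0.433  -0.3597  0.0306]
grey 21 [352.  195.1] plane [ 0.4356 -0.3046  0.045 ] depth med [ 4.543e-01 -3.362e-01  1.000e-04]
grey 714 [321.7 221.1] plane [ 0.442  -0.2096  0.045 ] depth med [ 0.4411 -0.209   0.045 ]
grey 44 [251.8 232.5] plane [ 0.53   -0.1001  0.045 ] depth med [ 0.5496 -0.1141  0.0082]
grey 162 [371.4 238.4] plane [ 0.3408 -0.2391  0.045 ] depth med [ 0.3559 -0.2613  0.0007]
grey 88 [313.9 242.3] plane [ 0.4214 -0.1604  0.045 ] depth med [ 4.394e-01 -1.833e-01  1.000e-04]
grey 14 [390.9 242.5] plane [ 0.3063 -0.2555  0.045 ] depth med [ 0.3145 -0.2733  0.0
[... 448 characters left out ...]
241 -0.3195  0.0195]
red 14 [324.6 186.1] plane [ 0.4875 -0.2074  0.045 ] depth med [ 0.4873 -0.2098  0.0459]
grey 148 [348.1 180. ] plane [ 0.5503 -0.1882  0.045 ] depth med [ 0.5682 -0.1183  0.0063]
grey 9 [301.6 171.7] plane [ 0.446  -0.1215  0.045 ] depth med [ 0.4531 -0.0801  0.0242]
grey 53 [307.5 194.1] plane [ 0.4412 -0.2372  0.045 ] depth med [ 0.4405 -0.2361  0.0447]
grey 32 [284.6 219.3] plane [ 0.3761 -0.3328  0.045 ] depth med [ 0.3816 -0.2791  0.0084]
grey 726 [342.  244.3] plane [ 0.473  -0.4414  0.045 ] depth med [ 0.4493 -0.5286  0.1079]
top 581 [308.4 190.9] minrect ((447.89556884765625, -213.27821350097656), (91.88569641113281, 56.89029312133789), 28.285690307617188) 0.045
```

View pics/crop1.png

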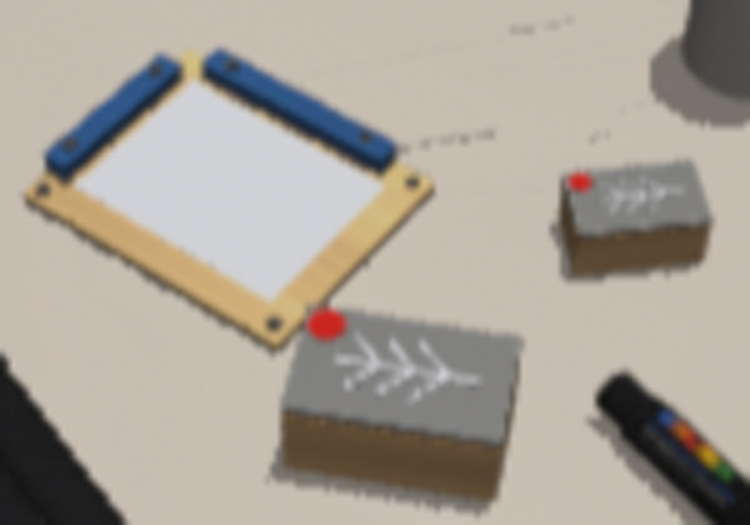

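View pics/crop2.png

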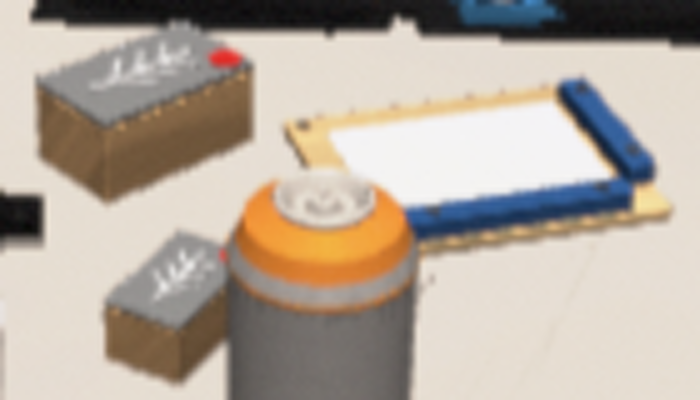

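Crops: the larger block (scene (320,225), red dot (305,209), top measured at about 90 x 56 mm at z = 45 mm) is the printing block. The one at (367,188) is smaller, with its top at z = 31 mm, so it isn't. Next I'll measure the jig pose.

Run:
```python
from h import *
c=pickle.load(open('scene.pkl','rb'));hsv=cv2.cvtColor(c['frame'],cv2.COLOR_RGB2HSV);H,S,V=[hsv[...,i].astype(int) for i in range(3)]
W=cloud(c);roi=np.zeros(H.shape,bool);roi[145:215,240:332]=1
m=roi&(H>100)&(H<125)&(S>140)
N,L,st,ce=cv2.connectedComponentsWithStats(m.astype(np.uint8))
for i in range(1,N):
    if st[i,4]<50: continue
    ok=(L==i)&(W[...,2]>.0175)&(W[...,2]<.0225); P=W[ok]
    vy,vx=np.nonzero(ok);P=onplane(c,np.c_[vx,vy],.02)
    print('rail',ok.sum(),cv2.minAreaRect(P[:,:2].astype(np.float32)*1000),cv2.fitLine(P[:,:2].astype(np.float32),2,0,.01,.01).ravel())
b=roi&(((H>12)&(H<28)&(S>75)&(V>120))|((V>195)&(H>100)&(S<40))|m)
b=cv2.morphologyEx(b.astype(np.uint8),cv2.MORPH_CLOSE,np.ones((3,3)))
N,L,st,ce=cv2.connectedComponentsWithStats(b);i=1+st[1:,4].argmax()
vy,vx=np.nonzero((L==i)&(W[...,2]<.012));P=onplane(c,np.c_[vx,vy],.008)
print('board',st[i],cv2.minAreaRect(P[:,:2].astype(np.float32)*1000))
P=W[roi&(W[...,2]>.005)&(W[...,2]<.024)&(c['z_map']>0)&(L==i)]
print('board depth',cv2.minAreaRect(P[:,:2].astype(np.float32)*1000))
sh=roi&(V>195)&(S<40)&(H>100)
vy,vx=np.nonzero(sh);P=onplane(c,np.c_[vx,vy],.008);print('sheet',sh.sum(),cv2.minAreaRect(P[:,:2].astype(np.float32)*1000))
# table & board heights, other things near the path
for n in ('scene',): print('board z',np.median(W[sh][:,2]))
```

```text
rail 119 ((659.4107666015625, -256.99798583984375), (13.696849822998047, 80.51212310791016), 3.4882924556732178) [ 0.06401077 -0.9979492   0.6586954  -0.2548771 ]
rail 160 ((595.6070556640625, -315.0286865234375), (104.73434448242188, 12.930703163146973), 3.1826486587524414) [ 0.99851793  0.05442425  0.594073   -0.31483012]
board [ 245  156   82   59 2470] ((593.1930541992188, -263.2127990722656), (149.98388671875, 119.7789306640625), 3.666581869125366)
board depth ((593.0658569335938, -264.2852478027344), (149.2959747314453, 121.21985626220703), 3.5747358798980713)
sheet 1267 ((595.2788696289062, -265.9388732910156), (111.58975982666016, 81.59635925292969), 3.281002998352051)
board z 0.008457203862070198
```

Run:
```python
from h import *
a=np.array([.116,.512]);b=np.array([.4475,-.2115]);u=(b-a)/np.linalg.norm(b-a)
for n in('scene','side'):
    c=pickle.load(open(n+'.pkl','rb'));P=cloud(c)[c['z_map']>0]
    s=(P[:,:2]-a)@u;d=(P[:,:2]-a)@np.array([-u[1],u[0]])
    k=(s>-.05)&(s<.9)&(abs(d)<.13)&(P[:,2]>.06)
    for lo in np.arange(0,.9,.1):
        q=P[k&(s>=lo)&(s<lo+.1)]
        if len(q): print(n,lo.round(1),len(q),np.sort(q[:,2])[-5:].round(3))
from cell import get_obs
R=get_obs()['ee_rot'];p=get_obs()['position']
print(R.T@(np.array([.4475,-.2115,.24])-p)*1000)
```

```text
scene 0.4 100 [0.064 0.064 0.064 0.065 0.065]
scene 0.5 1297 [0.083 0.083 0.083 0.083 0.084]
side 0.0 884 [0.39  0.39  0.39  0.39  0.391]
side 0.1 1108 [0.215 0.215 0.215 0.215 0.216]
side 0.2 1006 [0.18  0.18  0.18  0.181 0.181]
side 0.3 947 [0.206 0.207 0.207 0.207 0.207]
side 0.4 4 [0.061 0.062 0.063 0.063]
side 0.5 141 [0.082 0.082 0.082 0.082 0.083]
[-483.19737227 -632.1993309    -1.22666325]
```

Everything along the path stays below 0.216 m. I'll raise the tool 60 mm and then go across.

>>> drive_tool(
  increments=[
    [[0,0,-30],[0,0,0],1],
    [[0,0,-30],[0,0,0],1],
    [[-10,-13,0],[0,0,0],1],
    [[-20,-26,0],[0,0,0],1],
    [[-20,-26,0],[0,0,0],1],
    [[-20,-26,0],[0,0,0],1],
    [[-20,-26,0],[0,0,0],1],
    [[-20,-26,0],[0,0,0],1],
    [[-20,-26,0],[0,0,0],1],
    [[-20,-26,0],[0,0,0],1],
    [[-20,-26,0],[0,0,0],1],
    [[-20,-26,0],[0,0,0],1],
    [[-20,-26,0],[0,0,0],1],
    [[-20,-26,0],[0,0,0],1],
    [[-20,-26,0],[0,0,0],1],
    [[-20,-26,0],[0,0,0],1],
    [[-20,-26,0],[0,0,0],1],
    [[-20,-26,0],[0,0,0],1],
    [[-20,-26,0],[0,0,0],1],
    [[-20,-26,0],[0,0,0],1],
  ],
)

```text
t: 1.77
position: [0.357, -0.0108, 0.2986]
ee_rot: [[-0.975, 0.221, 0.0], [0.221, 0.975, 0.0], [-0.0, 0.0, -1.0]]
ft_force: [0.8, 0.8, -0.2]
width: 0.998
gripper_force: 0.0
```

>>> drive_tool(
  increments=[
    [[-20,-26,0],[0,0,0],1],
    [[-20,-26,0],[0,0,0],1],
    [[-20,-26,0],[0,0,0],1],
    [[-20,-26,0],[0,0,0],1],
    [[-20,-26,0],[0,0,0],1],
    [[-20,-26,0],[0,0,0],1],
    [[0,0,0],[0,0,0.12],1],
    [[0,0,0],[0,0,0.12],1],
    [[0,0,0],[0,0,0.12],1],
    [[0,0,0],[0,0,0.12],1],
    [[0,0,0],[0,0,0.12],1],
    [[0,0,0],[0,0,0.12],1],
    [[0,0,0],[0,0,0.12],1],
    [[0,0,0],[0,0,0.12],1],
    [[0,0,0],[0,0,0.12],1],
    [[0,0,0],[0,0,0.12],1],
    [[0,0,0],[0,0,0.12],1],
    [[0,0,0],[0,0,0.12],1],
    [[0,0,0],[0,0,0.12],1],
    [[0,0,0],[0,0,0.12],1],
  ],
)

```text
t: 3.43
position: [0.4393, -0.1876, 0.2984]
ee_rot: [[0.332, 0.943, -0.001], [0.943, -0.332, 0.0], [0.0, -0.001, -1.0]]
ft_force: [-0.7, -0.4, 0.2]
width: 0.998
gripper_force: 0.0
```

>>> drive_tool(
  increments=[
    [[0,0,0],[0,0,0.12],1],
    [[0,0,0],[0,0,0.12],1],
    [[0,0,0],[0,0,0.12],1],
    [[0,0,0],[0,0,0.12],1],
    [[0,0,0],[0,0,0.12],1],
    [[0,0,0],[0,0,0.12],1],
    [[0,0,0],[0,0,0],1],
    [[0,0,0],[0,0,0],1],
  ],
)

```text
t: 4.1
position: [0.4393, -0.1877, 0.2985]
ee_rot: [[0.867, 0.499, -0.0], [0.499, -0.867, 0.0], [-0.0, -0.0, -1.0]]
ft_force: [0.7, 0.6, -0.3]
width: 0.995
gripper_force: 0.0
```

```bash
cat >> h.py <<'E'
def wrist(name):
    from cell import get_obs, optics
    o=get_obs();c=optics.camera('wrist');T=c['tool_from_camera']
    R=o['ee_rot']@T[:3,:3];p=o['ee_rot']@T[:3,3]+o['position']
    cv2.imwrite(f'pics/{name}.png',c['frame'][:,:,::-1])
    return o,c,R,p
def wplane(c,R,p,uv,z):
    uv=np.atleast_2d(uv).astype(float);x=(uv[:,0]-c['cx'])/c['fx'];y=(uv[:,1]-c['cy'])/c['fy']
    t=np.hypot(x,y)+1e-12;s=np.sin(t)/t;d=np.c_[x*s,y*s,np.cos(t)]@R.T
    return p+d*((z-p[2])/d[:,2])[:,None]
E
python3 - <<'E'
from h import *
o,c,R,p=wrist('w1');print(c['fx'],c['cx'],c['cy'],p)
hsv=cv2.cvtColor(c['frame'],cv2.COLOR_RGB2HSV);H,S,V=[hsv[...,i].astype(int) for i in range(3)]
vv,uu=np.mgrid[:400,:640];uv=np.c_[uu.ravel(),vv.ravel()]
X45=wplane(c,R,p,uv,.045)[:,:2].reshape(400,640,2);X20=wplane(c,R,p,uv,.02)[:,:2].reshape(400,640,2)
def show(k,m,z,mn):
    N,L,st,ce=cv2.connectedComponentsWithStats(m.astype(np.uint8))
    for i in range(1,N):
        if st[i,4]<mn: continue
        vy,vx=np.nonzero(L==i);P=wplane(c,R,p,np.c_[vx,vy],z)[:,:2]*1000
        print(k,st[i,4],ce[i].round(),P.mean(0).round(1),cv2.minAreaRect(P.astype(np.float32)))
near=np.hypot(X45[...,0]-.4475,X45[...,1]+.2115)<.08
show('red',near&((H<6)|(H>172))&(S>150),.045,20)
show('grey',near&(S<45)&(V>50)&(V<150),.045,300)
nj=np.hypot(X20[...,0]-.6,X20[...,1]+.27)<.13
show('blue',nj&(H>100)&(H<125)&(S>140),.02,80)
E
```

```text
309.70691628693146 318.3437592625087 202.91810385234805 [ 0.51193253 -0.14702799  0.44450232]
red 98 [351. 145.] [ 485.8 -211. ] ((485.4788513183594, -211.018798828125), (13.060269355773926, 13.90010929107666), 76.05834197998047)
grey 747 [334. 149.] [ 468.8 -194.4] ((469.49371337890625, -198.12269592285156), (38.40980911254883, 50.79658126831055), 26.707721710205078)
blue 324 [445.  61.] [ 659.6 -268.1] ((659.7879638671875, -269.6025695800781), (13.61517333984375, 60.44567108154297), 3.3550827503204346)
blue 589 [450. 117.] [ 595.8 -316.6] ((596.4544677734375, -316.7102966308594), (105.28595733642578, 14.799101829528809), 3.494527578353882)
```

View pics/w1.png

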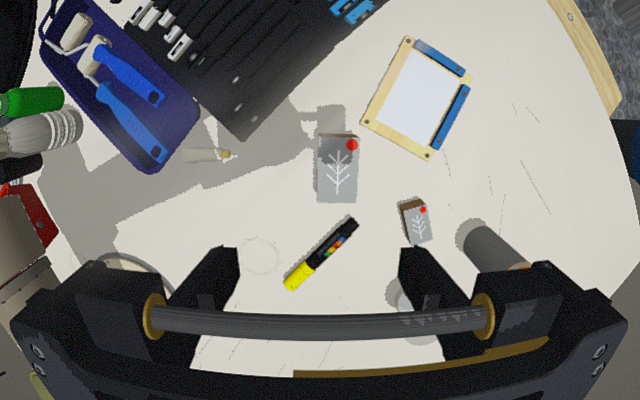

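The wrist picture shows the block at (336,165), red dot (351,145), marker (320,255), small block (415,220) and jig (415,95). The positions agree within 2 mm: block centre about (447,-212.5) mm at yaw 28 degrees, jig yaw 3.5 degrees. Now I'll align and descend.

>>> drive_tool(
  increments=[
    [[-6,25,0],[0,0,0.03],1],
    [[0,0,30],[0,0,0],1],
    [[0,0,30],[0,0,0],1],
    [[0,0,30],[0,0,0],1],
    [[0,0,30],[0,0,0],1],
    [[0,0,30],[0,0,0],1],
    [[0,0,30],[0,0,0],1],
    [[0,0,20],[0,0,0],1],
    [[0,0,20],[0,0,0],1],
    [[0,0,20],[0,0,0],1],
    [[0,0,15],[0,0,0],1],
    [[0,0,15],[0,0,0],1],
    [[0,0,10],[0,0,0],1],
    [[0,0,0],[0,0,0],1],
    [[0,0,0],[0,0,0],1],
  ],
)

```text
t: 5.4
position: [0.4466, -0.2125, 0.0188]
ee_rot: [[0.882, 0.471, -0.0], [0.471, -0.882, 0.0], [-0.0, -0.0, -1.0]]
ft_force: [0.3, 0.0, -0.1]
width: 0.999
gripper_force: 0.0
```

>>> drive_tool(
  increments=[
    [[0,0,0],[0,0,0],0.3],
    [[0,0,0],[0,0,0],0.3],
    [[0,0,0],[0,0,0],0.3],
    [[0,0,0],[0,0,0],0.3],
    [[0,0,0],[0,0,0],0.3],
    [[0,0,0],[0,0,0],0.3],
    [[0,0,0],[0,0,0],0.3],
    [[0,0,0],[0,0,0],0.3],
    [[0,0,0],[0,0,0],0.3],
    [[0,0,0],[0,0,0],0.3],
  ],
)

```text
t: 6.23
position: [0.4467, -0.2125, 0.0189]
ee_rot: [[0.883, 0.47, 0.0], [0.47, -0.883, -0.0], [0.0, 0.0, -1.0]]
ft_force: [-2.0, 0.5, 5.9]
width: 0.61
gripper_force: 30.0
```

>>> drive_tool(
  increments=[
    [[0,0,-10],[0,0,0],0.3],
    [[0,0,-20],[0,0,0],0.3],
    [[0,0,-20],[0,0,0],0.3],
    [[15,18,0],[0,0,0],0.3],
    [[15,18,0],[0,0,0],0.3],
    [[15,18,0],[0,0,0],0.3],
    [[15,18,0],[0,0,0],0.3],
    [[15,18,0],[0,0,0],0.3],
    [[15,18,0],[0,0,0],0.3],
    [[15,16,0],[0,0,0],0.3],
    [[0,0,0],[0,0,0.08],0.3],
    [[0,0,0],[0,0,0.09],0.3],
    [[0,0,0],[0,0,0.09],0.3],
    [[0,0,0],[0,0,0.09],0.3],
    [[0,0,0],[0,0,0.08],0.3],
    [[0,0,0],[0,0,0],0.3],
    [[0,0,0],[0,0,0],0.3],
    [[0,0,0],[0,0,0],0.3],
  ],
)

```text
t: 7.73
position: [0.5974, -0.2725, 0.0687]
ee_rot: [[0.998, 0.061, -0.0], [0.061, -0.998, 0.0], [-0.0, -0.0, -1.0]]
ft_force: [-0.3, 0.2, -2.4]
width: 0.61
gripper_force: 30.0
```

Run:
```python
from h import *
from cell import get_obs,optics
o,c,R,p=wrist('w2')
cv2.imwrite('pics/w2c.png',cv2.resize(cv2.imread('pics/w2.png')[40:300,200:500],None,fx=2,fy=2))
print(o['ft_force'],o['position'],o['width'])
hsv=cv2.cvtColor(c['frame'],cv2.COLOR_RGB2HSV);H,S,V=[hsv[...,i].astype(int) for i in range(3)]
zt=o['position'][2]-.0189+.045
def show(k,m,z,mn):
    N,L,st,ce=cv2.connectedComponentsWithStats(m.astype(np.uint8))
    for i in range(1,N):
        if st[i,4]<mn: continue
        vy,vx=np.nonzero(L==i);P=wplane(c,R,p,np.c_[vx,vy],z)[:,:2]*1000
        if abs(P.mean(0)-[600,-270]).max()<110: print(k,st[i,4],ce[i].round(),P.mean(0).round(1),cv2.minAreaRect(P.astype(np.float32)))
show('red',((H<6)|(H>172))&(S>150),zt,20)
show('grey',(S<45)&(V>50)&(V<160),zt,400)
show('blue',(H>100)&(H<125)&(S>140),.02,80)
```

```text
[-0.29057082  0.16817906 -2.35907921] [ 0.59737431 -0.2724755   0.06870048] 0.6098248948626941
red 1039 [358. 220.] [ 634.1 -287.6] ((634.0723876953125, -287.7384948730469), (15.884197235107422, 15.338058471679688), 4.9065165519714355)
grey 12252 [181. 195.] [ 639.3 -209.5] ((636.4248657226562, -203.98675537109375), (89.3454818725586, 95.47953033447266), 43.69371032714844)
grey 788 [411. 221.] [ 633.4 -312.7] ((612.1273193359375, -334.9791564941406), (110.68475341796875, 35.610374450683594), 51.36534881591797)
grey 10784 [312. 259.] [ 613.3 -269.6] ((613.3734741210938, -272.0714416503906), (62.154518127441406, 60.306251525878906), 3.5000100135803223)
grey 2273 [495. 319.] [ 576.7 -377. ] ((576.1473999023438, -382.48065185546875), (25.620624542236328, 74.5401840209961), 5.474708080291748)
grey 6516 [317. 331.] [ 570.7 -274. ] ((562.177490234375, -275.3619384765625), (40.88313674926758, 125.57569885253906), 4.065107822418213)
blue 283 [302. 134.] [ 660.3 -259.2] ((659.8079223632812, -259.3937072753906), (7.890442848205566, 26.48944664001465), 38.55451965332031)
blue 472 [354. 134.] [ 662.4 -291.4] ((663.0975341796875, -288.1640625), (12.158284187316895, 25.982723236083984), 4.493573188781738)
blue 1361 [387. 195.] [ 623.5 -317.5] ((618.10400390625, -316.7334899902344), (67.90605926513672, 14.053915023803711), 3.6543385982513428)
```

View pics/w2c.png

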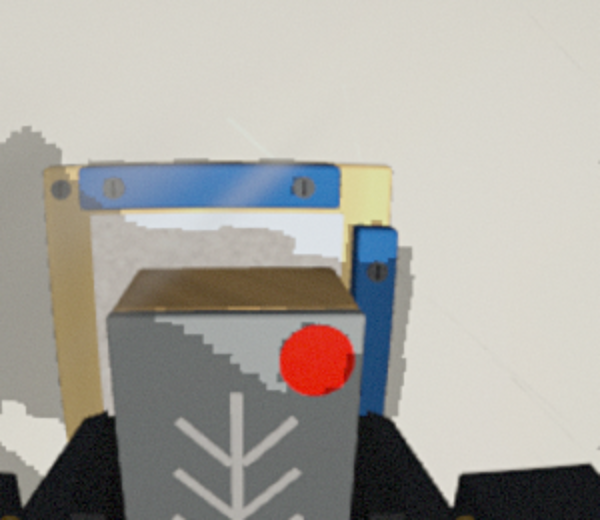

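Aligned: block yaw is about 3.5 degrees, the same as the rails, and the gap to the stops is about 10 mm each way. I'll lower it gently.

>>> drive_tool(
  increments=[
    [[0,0,15],[0,0,0],0.3],
    [[0,0,15],[0,0,0],0.3],
    [[0,0,6],[0,0,0],0.3],
    [[0,0,3],[0,0,0],0.3],
    [[0,0,0],[0,0,0],0.3],
    [[0,0,0],[0,0,0],0.3],
    [[0,0,1],[0,0,0],0.3],
    [[0,0,0],[0,0,0],0.3],
    [[0,0,0],[0,0,0],0.3],
  ],
)

```text
t: 8.53
position: [0.5977, -0.2727, 0.0292]
ee_rot: [[0.998, 0.059, 0.001], [0.059, -0.998, -0.0], [0.001, 0.0, -1.0]]
ft_force: [-0.1, -0.7, -2.7]
width: 0.608
gripper_force: 30.0
```

>>> drive_tool(
  increments=[
    [[0,0,0.5],[0,0,0],0.3],
    [[0,0,0],[0,0,0],0.3],
    [[0,0,0],[0,0,0],0.3],
  ],
)

```text
t: 8.78
position: [0.5975, -0.2726, 0.0282]
ee_rot: [[0.998, 0.059, -0.0], [0.059, -0.998, 0.0], [-0.0, -0.0, -1.0]]
ft_force: [-0.4, -0.7, -1.9]
width: 0.607
gripper_force: 30.0
```

>>> drive_tool(
  increments=[
    [[0,0,0.5],[0,0,0],0.3],
    [[0,0,0],[0,0,0],0.3],
    [[0,0,0],[0,0,0],0.3],
  ],
)

```text
t: 9.03
position: [0.5975, -0.2726, 0.0277]
ee_rot: [[0.998, 0.059, -0.0], [0.059, -0.998, 0.0], [-0.0, -0.0, -1.0]]
ft_force: [-1.0, 0.7, -2.6]
width: 0.608
gripper_force: 30.0
```

>>> drive_tool(
  increments=[
    [[0,0,0.5],[0,0,0],0.3],
    [[0,0,0],[0,0,0],0.3],
    [[0,0,0],[0,0,0],0.3],
  ],
)

```text
t: 9.28
position: [0.5975, -0.2726, 0.0272]
ee_rot: [[0.998, 0.059, -0.0], [0.059, -0.998, -0.0], [-0.0, 0.0, -1.0]]
ft_force: [0.5, -0.1, -3.1]
width: 0.607
gripper_force: 30.0
```

>>> drive_tool(
  increments=[
    [[0,0,0.5],[0,0,0],0.3],
    [[0,0,0],[0,0,0],0.3],
    [[0,0,0],[0,0,0],0.3],
  ],
)

```text
t: 9.53
position: [0.5977, -0.2727, 0.027]
ee_rot: [[0.998, 0.059, 0.0], [0.059, -0.998, -0.0], [0.0, 0.0, -1.0]]
ft_force: [-0.1, -0.8, -0.2]
width: 0.612
gripper_force: 30.0
```

Board contact has begun: the block's weight is off the wrist. Now toward the far stop.

>>> drive_tool(
  increments=[
    [[0,0,0.2],[0,0,0.0],0.3],
    [[2,0,0],[0,0,0],0.3],
    [[2,0,0],[0,0,0],0.3],
    [[2,0,0],[0,0,0],0.3],
    [[1,0,0],[0,0,0],0.3],
    [[0,0,0],[0,0,0],0.3],
    [[0,0,0],[0,0,0],0.3],
  ],
)

```text
t: 10.12
position: [0.6051, -0.2723, 0.027]
ee_rot: [[0.998, 0.059, 0.001], [0.059, -0.998, -0.001], [0.001, 0.001, -1.0]]
ft_force: [0.4, 0.4, 4.4]
width: 0.613
gripper_force: 30.0
```

>>> drive_tool(
  increments=[
    [[0.5,0,0],[0,0,0],0.3],
    [[0.5,0,0],[0,0,0],0.3],
    [[0,0,0],[0,0,0],0.3],
    [[0,0,0],[0,0,0],0.3],
  ],
)

```text
t: 10.45
position: [0.6057, -0.2723, 0.027]
ee_rot: [[0.998, 0.059, 0.001], [0.059, -0.998, -0.001], [0.001, 0.001, -1.0]]
ft_force: [-0.0, 0.2, 7.1]
width: 0.613
gripper_force: 30.0
```

>>> drive_tool(
  increments=[
    [[0.5,0,0],[0,0,0],0.3],
    [[0.5,0,0],[0,0,0],0.3],
    [[0,0,0],[0,0,0],0.3],
    [[0,0,0],[0,0,0],0.3],
  ],
)

```text
t: 10.78
position: [0.6067, -0.2723, 0.027]
ee_rot: [[0.998, 0.059, 0.001], [0.059, -0.998, -0.001], [0.001, 0.001, -1.0]]
ft_force: [-1.4, -0.1, 6.4]
width: 0.605
gripper_force: 30.0
```

>>> drive_tool(
  increments=[
    [[0.5,0,0],[0,0,0],0.3],
    [[0.5,0,0],[0,0,0],0.3],
    [[0,0,0],[0,0,0],0.3],
    [[0,0,0],[0,0,0],0.3],
  ],
)

```text
t: 11.12
position: [0.6077, -0.2722, 0.027]
ee_rot: [[0.998, 0.059, 0.001], [0.059, -0.998, -0.001], [0.0, 0.001, -1.0]]
ft_force: [-0.6, 0.5, 5.9]
width: 0.611
gripper_force: 30.0
```

>>> drive_tool(
  increments=[
    [[0.5,0,0],[0,0,0],0.3],
    [[0,0,0],[0,0,0],0.3],
    [[0,0,0],[0,0,0],0.3],
  ],
)

```text
t: 11.37
position: [0.6082, -0.2722, 0.027]
ee_rot: [[0.998, 0.059, 0.001], [0.059, -0.998, -0.001], [0.0, 0.001, -1.0]]
ft_force: [-1.2, 0.2, 6.1]
width: 0.608
gripper_force: 30.0
```

>>> drive_tool(
  increments=[
    [[0.5,0,0],[0,0,0],0.3],
    [[0,0,0],[0,0,0],0.3],
    [[0,0,0],[0,0,0],0.3],
  ],
)

```text
t: 11.62
position: [0.6087, -0.2721, 0.027]
ee_rot: [[0.998, 0.059, 0.0], [0.059, -0.998, -0.0], [0.0, 0.001, -1.0]]
ft_force: [-1.7, 0.2, 6.2]
width: 0.609
gripper_force: 30.0
```

>>> drive_tool(
  increments=[
    [[0.5,0,0],[0,0,0],0.3],
    [[0,0,0],[0,0,0],0.3],
    [[0,0,0],[0,0,0],0.3],
  ],
)

```text
t: 11.87
position: [0.6089, -0.2721, 0.027]
ee_rot: [[0.998, 0.059, -0.0], [0.059, -0.998, -0.0], [-0.0, 0.0, -1.0]]
ft_force: [-3.6, -0.3, 6.1]
width: 0.606
gripper_force: 30.0
```

>>> drive_tool(
  increments=[
    [[0.5,0,0],[0,0,0],0.3],
    [[0,0,0],[0,0,0],0.3],
    [[0,0,0],[0,0,0],0.3],
  ],
)

```text
t: 12.12
position: [0.6089, -0.2721, 0.027]
ee_rot: [[0.998, 0.059, -0.001], [0.059, -0.998, -0.0], [-0.001, 0.0, -1.0]]
ft_force: [-6.2, 0.2, 9.6]
width: 0.61
gripper_force: 30.0
```

>>> drive_tool(
  increments=[
    [[0.5,0,0],[0,0,0],0.3],
    [[0,0,0],[0,0,0],0.3],
    [[0,0,0],[0,0,0],0.3],
  ],
)

```text
t: 12.37
position: [0.609, -0.272, 0.027]
ee_rot: [[0.998, 0.059, -0.003], [0.059, -0.998, 0.0], [-0.003, -0.0, -1.0]]
ft_force: [-8.7, 0.4, 10.1]
width: 0.61
gripper_force: 30.0
```

Far stop is in contact at about 8 N, at the predicted place. Now toward the side stop.

>>> drive_tool(
  increments=[
    [[0,1,0],[0,0,0],0.3],
    [[0,1,0],[0,0,0],0.3],
    [[0,1,0],[0,0,0],0.3],
    [[0,1,0],[0,0,0],0.3],
    [[0,1,0],[0,0,0],0.3],
    [[0,0,0],[0,0,0],0.3],
    [[0,0,0],[0,0,0],0.3],
  ],
)

```text
t: 12.95
position: [0.6094, -0.2766, 0.027]
ee_rot: [[0.998, 0.059, -0.003], [0.059, -0.998, 0.001], [-0.003, -0.001, -1.0]]
ft_force: [-9.0, 3.4, 10.5]
width: 0.613
gripper_force: 30.0
```

>>> drive_tool(
  increments=[
    [[0,0.5,0],[0,0,0],0.3],
    [[0,0.5,0],[0,0,0],0.3],
    [[0,0.5,0],[0,0,0],0.3],
    [[0,0,0],[0,0,0],0.3],
    [[0,0,0],[0,0,0],0.3],
  ],
)

```text
t: 13.37
position: [0.6094, -0.2779, 0.0269]
ee_rot: [[0.998, 0.059, -0.003], [0.059, -0.998, 0.001], [-0.003, -0.001, -1.0]]
ft_force: [-9.2, 3.7, 9.7]
width: 0.607
gripper_force: 30.0
```

>>> drive_tool(
  increments=[
    [[0,0.5,0],[0,0,0],0.3],
    [[0,0.5,0],[0,0,0],0.3],
    [[0,0,0],[0,0,0],0.3],
    [[0,0,0],[0,0,0],0.3],
  ],
)

```text
t: 13.7
position: [0.6095, -0.279, 0.027]
ee_rot: [[0.998, 0.059, -0.003], [0.059, -0.998, 0.001], [-0.003, -0.001, -1.0]]
ft_force: [-9.3, 3.6, 11.1]
width: 0.608
gripper_force: 30.0
```

>>> drive_tool(
  increments=[
    [[0,0.5,0],[0,0,0],0.3],
    [[0,0.5,0],[0,0,0],0.3],
    [[0,0,0],[0,0,0],0.3],
    [[0,0,0],[0,0,0],0.3],
  ],
)

```text
t: 14.03
position: [0.6096, -0.2799, 0.027]
ee_rot: [[0.998, 0.059, -0.003], [0.059, -0.998, 0.001], [-0.003, -0.001, -1.0]]
ft_force: [-9.9, 3.3, 10.5]
width: 0.611
gripper_force: 30.0
```

>>> drive_tool(
  increments=[
    [[0,0.5,0],[0,0,0],0.3],
    [[0,0.5,0],[0,0,0],0.3],
    [[0,0,0],[0,0,0],0.3],
    [[0,0,0],[0,0,0],0.3],
  ],
)

```text
t: 14.37
position: [0.6096, -0.2809, 0.027]
ee_rot: [[0.998, 0.059, -0.003], [0.059, -0.998, 0.001], [-0.003, -0.001, -1.0]]
ft_force: [-8.4, 3.5, 10.1]
width: 0.607
gripper_force: 30.0
```

>>> drive_tool(
  increments=[
    [[0,0.5,0],[0,0,0],0.3],
    [[0,0.5,0],[0,0,0],0.3],
    [[0,0,0],[0,0,0],0.3],
    [[0,0,0],[0,0,0],0.3],
  ],
)

```text
t: 14.7
position: [0.6097, -0.282, 0.0269]
ee_rot: [[0.998, 0.059, -0.003], [0.059, -0.998, 0.001], [-0.003, -0.001, -1.0]]
ft_force: [-8.8, 2.6, 11.1]
width: 0.612
gripper_force: 30.0
```

>>> drive_tool(
  increments=[
    [[0,0.5,0],[0,0,0],0.3],
    [[0,0,0],[0,0,0],0.3],
    [[0,0,0],[0,0,0],0.3],
  ],
)

```text
t: 14.95
position: [0.6097, -0.2824, 0.027]
ee_rot: [[0.998, 0.059, -0.003], [0.059, -0.998, 0.001], [-0.003, -0.001, -1.0]]
ft_force: [-9.1, 3.2, 11.1]
width: 0.609
gripper_force: 30.0
```

>>> drive_tool(
  increments=[
    [[0,0.5,0],[0,0,0],0.3],
    [[0,0,0],[0,0,0],0.3],
    [[0,0,0],[0,0,0],0.3],
  ],
)

```text
t: 15.2
position: [0.6098, -0.2829, 0.027]
ee_rot: [[0.998, 0.059, -0.003], [0.059, -0.998, 0.001], [-0.003, -0.001, -1.0]]
ft_force: [-9.2, 2.9, 10.6]
width: 0.608
gripper_force: 30.0
```

>>> drive_tool(
  increments=[
    [[0,0.5,0],[0,0,0],0.3],
    [[0,0,0],[0,0,0],0.3],
    [[0,0,0],[0,0,0],0.3],
  ],
)

```text
t: 15.45
position: [0.6098, -0.2833, 0.027]
ee_rot: [[0.998, 0.059, -0.003], [0.059, -0.998, 0.001], [-0.003, -0.002, -1.0]]
ft_force: [-9.2, 3.9, 11.4]
width: 0.607
gripper_force: 30.0
```

>>> drive_tool(
  increments=[
    [[0,0.5,0],[0,0,0],0.3],
    [[0,0,0],[0,0,0],0.3],
    [[0,0,0],[0,0,0],0.3],
  ],
)

```text
t: 15.7
position: [0.6099, -0.2833, 0.0269]
ee_rot: [[0.998, 0.059, -0.003], [0.059, -0.998, 0.002], [-0.003, -0.002, -1.0]]
ft_force: [-9.7, 6.3, 12.0]
width: 0.61
gripper_force: 30.0
```

>>> drive_tool(
  increments=[
    [[0,0.5,0],[0,0,0],0.3],
    [[0,0,0],[0,0,0],0.3],
    [[0,0,0],[0,0,0],0.3],
  ],
)

```text
t: 15.95
position: [0.6099, -0.2834, 0.027]
ee_rot: [[0.998, 0.059, -0.003], [0.059, -0.998, 0.003], [-0.003, -0.003, -1.0]]
ft_force: [-8.4, 7.4, 11.7]
width: 0.607
gripper_force: 30.0
```

>>> drive_tool(
  increments=[
    [[0,0.5,0],[0,0,0],0.3],
    [[0,0,0],[0,0,0],0.3],
    [[0,0,0],[0,0,0],0.3],
  ],
)

```text
t: 16.2
position: [0.61, -0.2834, 0.0269]
ee_rot: [[0.998, 0.059, -0.003], [0.059, -0.998, 0.004], [-0.003, -0.004, -1.0]]
ft_force: [-9.2, 9.9, 13.2]
width: 0.609
gripper_force: 30.0
```

>>> drive_tool(
  increments=[
    [[0.3,0.5,0],[0,0,0],0.3],
    [[0.3,0.5,0],[0,0,0],0.3],
    [[0,0,0],[0,0,0],0.3],
    [[0,0,0],[0,0,0],0.3],
    [[0,0,0],[0,0,0],0.3],
    [[0,0,0],[0,0,0],0.3],
  ],
)

```text
t: 16.7
position: [0.6101, -0.2834, 0.0268]
ee_rot: [[0.998, 0.06, -0.005], [0.06, -0.998, 0.006], [-0.005, -0.006, -1.0]]
ft_force: [-13.3, 14.2, 15.5]
width: 0.607
gripper_force: 30.0
```

Run:
```python
from h import *
from cell import optics
o,c,R,p=wrist('w3');print(o['ft_force'],o['ft_torque'])
w=cv2.resize(cv2.imread('pics/w3.png')[90:260,270:430],None,fx=2.5,fy=2.5)
s=optics.camera('side');hh=w.shape[0]
sc=cv2.resize(s['frame'][150:250,320:410,::-1],(int(90*hh/100),hh))
cv2.imwrite('pics/fin.png',np.hstack([w,sc]))
hsv=cv2.cvtColor(c['frame'],cv2.COLOR_RGB2HSV);H,S,V=[hsv[...,i].astype(int) for i in range(3)]
m=(((H<6)|(H>172))&(S>150)).astype(np.uint8);N,L,st,ce=cv2.connectedComponentsWithStats(m)
for i in range(1,N):
    X=wplane(c,R,p,ce[i],.053)[0]
    if st[i,4]>300: print('red',st[i,4],X.round(4))
m=((H>100)&(H<125)&(S>140)).astype(np.uint8);N,L,st,ce=cv2.connectedComponentsWithStats(m)
for i in range(1,N):
    if st[i,4]<100: continue
    vy,vx=np.nonzero(L==i);P=wplane(c,R,p,np.c_[vx,vy],.02)[:,:2]*1000
    if abs(P.mean(0)-[620,-290]).max()<90: print('blue',st[i,4],cv2.minAreaRect(P.astype(np.float32)))
```

```text
[-13.34499287  14.21420026  15.4733734 ] [2.25074991 2.11565221 0.07127821]
red 1036 [ 0.6463 -0.2991  0.053 ]
blue 551 ((661.5599975585938, -255.7760772705078), (9.957365989685059, 26.393463134765625), 31.49698829650879)
blue 1371 ((663.0995483398438, -283.54730224609375), (13.910825729370117, 36.07611083984375), 3.8966283798217773)
blue 631 ((636.0518188476562, -319.7193298339844), (35.850868225097656, 9.927483558654785), 10.96276569366455)
```

View pics/fin.png

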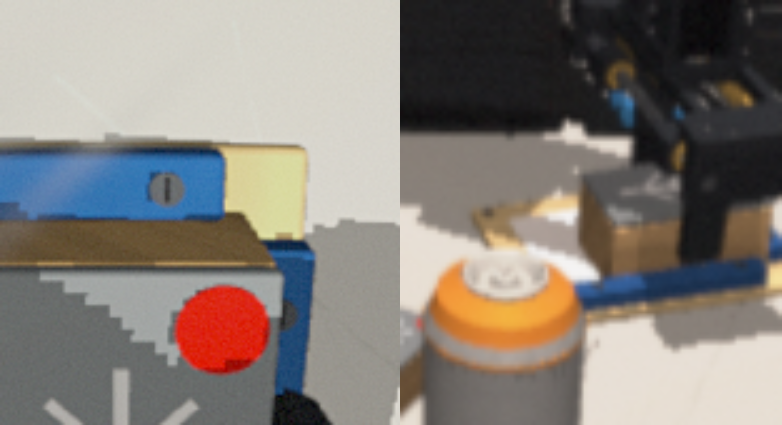

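The left crop shows the block's end meeting the far rail and its side against the side rail at the red-dot corner. The right crop shows the fingers above the side rail. Pushes are about 13 N and 14 N. Handing in.

```bash
python3 -c "
from cell import r,get_obs
print(r.job_done());o=get_obs();print(o['ft_force'],o['gripper_force'])"
```

```text
the job is handed in; nothing more can be done
None
the job is handed in; nothing more can be done
```

The job is handed in, with no verdict shown: the printing block sits flat and flush in the corner of both stops, still gripped at 30 N, with the wrist reading about 13 N toward the far stop and 14 N toward the side stop, and the arm never went near the four bystanders.

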